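# Flip the empty bin's stock marker to red

### The arm

A 6-joint arm with a two-finger parallel gripper is mounted at the origin on the work surface. World frame = base frame: x ahead of the robot, y to its left, z up, the work surface at z = 0. Lengths are in mm, angles in rad, forces in N, time in s.
With the tool pointing down it reaches from about 200 to 875 mm from the base axis. Payload 3.4 kg.
Tool frame: the origin (TCP) lies at the very end of the fingers, on their centre line; the grasp point (between the pads) lies behind it (env.grip_point_offset is the z of the grasp point in the tool frame, in mm); z points along the fingers, y is the line along which they close (so a half turn about z gives the same grasp; the last joint's range is limited). The gripper opens to 94 mm and grips with 3 to 60 N. Pads are 16 mm wide; open, the fingers measure 119 mm over their backs; the gripper's body (75 mm by 177 mm) begins 78 mm behind the grasp point.
Start: joints at [1.176, 0.276, 1.505, -0, 1.361, -0.121], TCP at [155.492, 553.613, 205.493] pointing down, gripper open.
Joint ranges: [-2.89, 2.89], [-0.75, 2.08], [0.22, 2.7], [-1.18, 4.32], [0.11, 2.71], [-2.7, 2.7]. Speed limits (rad/s): [2.57, 2.57, 3.14, 3.14, 3.14, 3.14].

### API

Orientations are given as a unit quaternion [x, y, z, w].
In Python, from bench import monitor, vision, order, env gives the robot as it stands.
- The arm moves only by the tool carry_out, never from a script. Its argument "rows" is a list of rows, each a list of 3 entries, a list of its own where there are three numbers: the turn, a rotation vector about the tool's x, y, z scaled (see below), then the shift along the tool's x, y, z scaled (see below), then the opening, from 0 (shut) to 1 (fully open). In form: [[[ax, ay, az], [tx, ty, tz], claw], ...]. A call has 1 to 8 rows; each row is the pose to reach, as a shift and turn from the pose commanded when the call began, along the tool's axes at that moment, turning the shorter way round; what a row does not reach only later rows make up. The controller multiplies each number of a shift by 0.25 m and each number of a turn by 2 pi rad. A row lasts 1/8 s, in which the tool goes at most 62.5 mm and 10.7 degrees, less where a joint would pass 70% of its speed; a pose out of reach is approached as far as the arm can. A call with a number of a shift or a turn outside -1 to 1 is refused whole. A call with a gripper value outside its range is refused whole. The fingers move at their own pace and stop on an object; "grip_force" is the grip in N (left out, the last holds). Time passes only in rows, so rows that repeat a pose let the fingers close. It gives the time, the measured TCP pose, the force, the opening and the grip force at its end, in the units of the state.
- monitor.sense(): the state, without advancing time (a new reading comes with each control period).
- vision.grab_frame(name): name is "side" or "top" or "wrist"; returns the picture (384x512x3 uint8, red, green, blue); there is no depth.
- vision.camera_params(name): a dict with "fx", "fy", "cx", "cy" (pixels), "extrinsics" (4x4, takes a point from camera to world coordinates); the wrist camera has in their place "tool_from_camera" (4x4, takes a point from camera to tool coordinates, whose origin is the TCP and whose axes are the flange's). Camera axes: x right, y down, z forward; pixel columns grow to the right and rows downward; lengths in mm; the calibration is good to about 2 mm. A picture is of the moment at which its call begins: read the wrist's pose just before it. camera_params takes no time and is no camera call.
- order.sign_off(): hands the job in; it is judged then, once.
The state is a dict: "clock": time; "joint_pos": joint angles; "qd": joint speeds; "tau": joint torques, N m; "eef_pos": TCP position; "ee_rot": TCP orientation; "contact_force": force on the tool from outside, world axes, zero at the start; "moment": the same for the moment, N m; "width": finger opening in mm; "grasp_force": force on a finger pad.
Only numpy, scipy, OpenCV 4.12 (cv2) and the standard library are available. Lean on these libraries where they do the work, as an engineer would, in place of code of your own. Each camera call takes 0.05 s, during which the arm holds its last target. There are 200 camera calls.

### The job

One of the three blue parts bins has run empty: flip the marker on the stand in front of it from green to red with the fingertips, gently and without gripping anything (pressing its yellow tab down raises the paddle, which can then be pushed on over its pivot), until the paddle lies flat on the other side, red face up. Keep its stand where it is, without dragging or lifting it, and leave the other two markers, the oil bottle, the drill chuck and the screwdriver alone.

Things in the scene. Friction and masses are not known exactly. Their poses are not given: they have to be found in the camera images.
- bin_a: Open parts bin (the EMPTY blue bin), 120 x 110 x 70 mm high, walls 4 mm, fixed to the bench. Origin: centre of its underside on the bench; its front with a white card looks along its own -x, roughly towards the robot. The marker stand that belongs to it stands about 170 mm in front of it.
- bin_b: Open parts bin (the blue bin full of brass bolts), 120 x 110 x 70 mm high, walls 4 mm, fixed to the bench. Origin: centre of its underside on the bench; its front with a white card looks along its own -x, roughly towards the robot. The marker stand that belongs to it stands about 170 mm in front of it.
- bin_c: Open parts bin (the blue bin full of upright aluminium collets), 120 x 110 x 70 mm high, walls 4 mm, fixed to the bench. Origin: centre of its underside on the bench; its front with a white card looks along its own -x, roughly towards the robot. The marker stand that belongs to it stands about 170 mm in front of it.
- stand_a: Loose 1.4 kg marker stand of bin_a. Grey base 100 (x) x 110 (y) x 12 mm; aluminium uprights at y = +-47 mm with cheeks 62 mm long in x, tops 80 to 89 mm high, 88 mm between them. Stop lugs at x = +-26, y = +-34 to 46 mm. Flip marker's pivot: axis along y, at x = 0, 80 mm high, open below. Origin: centre of base underside; +x points to its bin, within 0.4 rad of world x.
- flag_a (a joint): Flip marker on stand_a, rad. 0: paddle level on the stand's +x side (bin side), green face up. 1.57: upright. 3.14 (stop): level on the -x side (robot side), red up. Stiff hinge (0.035 N m, 1 to 2 N at tab or edge): stays at any angle. Pressing the tab straight down 28 mm from the pivot with a fingertip about 22 mm thick to 32 mm below pivot height brings it about upright (1.6 rad).
- tab_a (a point): Middle of the outer end of flag_a's yellow thumb tab (36 mm wide, 5 mm thick), 45 mm from the pivot, opposite the paddle, bent 30 degrees towards the green side: at joint 0 it points to the stand's -x and 30 degrees up; at 3.14 to +x and 30 degrees down. Moves with the marker.
- edge_a (a point): Middle of the free outer edge of flag_a's paddle, 72 mm from the pivot; paddle 80 mm wide, 5 mm thick, green one side, red the other. The point is half-way through the thickness and moves with the marker.
- stand_b: Loose 1.4 kg marker stand of bin_b. Grey base 100 (x) x 110 (y) x 12 mm; aluminium uprights at y = +-47 mm with cheeks 62 mm long in x, tops 80 to 89 mm high, 88 mm between them. Stop lugs at x = +-26, y = +-34 to 46 mm. Flip marker's pivot: axis along y, at x = 0, 80 mm high, open below. Origin: centre of base underside; +x points to its bin, within 0.4 rad of world x.
- flag_b (a joint): Flip marker on stand_b, rad. 0: paddle level on the stand's +x side (bin side), green face up. 1.57: upright. 3.14 (stop): level on the -x side (robot side), red up. Stiff hinge (0.035 N m, 1 to 2 N at tab or edge): stays at any angle. Pressing the tab straight down 28 mm from the pivot with a fingertip about 22 mm thick to 32 mm below pivot height brings it about upright (1.6 rad).
- tab_b (a point): Middle of the outer end of flag_b's yellow thumb tab (36 mm wide, 5 mm thick), 45 mm from the pivot, opposite the paddle, bent 30 degrees towards the green side: at joint 0 it points to the stand's -x and 30 degrees up; at 3.14 to +x and 30 degrees down. Moves with the marker.
- edge_b (a point): Middle of the free outer edge of flag_b's paddle, 72 mm from the pivot; paddle 80 mm wide, 5 mm thick, green one side, red the other. The point is half-way through the thickness and moves with the marker.
- stand_c: Loose 1.4 kg marker stand of bin_c. Grey base 100 (x) x 110 (y) x 12 mm; aluminium uprights at y = +-47 mm with cheeks 62 mm long in x, tops 80 to 89 mm high, 88 mm between them. Stop lugs at x = +-26, y = +-34 to 46 mm. Flip marker's pivot: axis along y, at x = 0, 80 mm high, open below. Origin: centre of base underside; +x points to its bin, within 0.4 rad of world x.
- flag_c (a joint): Flip marker on stand_c, rad. 0: paddle level on the stand's +x side (bin side), green face up. 1.57: upright. 3.14 (stop): level on the -x side (robot side), red up. Stiff hinge (0.035 N m, 1 to 2 N at tab or edge): stays at any angle. Pressing the tab straight down 28 mm from the pivot with a fingertip about 22 mm thick to 32 mm below pivot height brings it about upright (1.6 rad).
- tab_c (a point): Middle of the outer end of flag_c's yellow thumb tab (36 mm wide, 5 mm thick), 45 mm from the pivot, opposite the paddle, bent 30 degrees towards the green side: at joint 0 it points to the stand's -x and 30 degrees up; at 3.14 to +x and 30 degrees down. Moves with the marker.
- edge_c (a point): Middle of the free outer edge of flag_c's paddle, 72 mm from the pivot; paddle 80 mm wide, 5 mm thick, green one side, red the other. The point is half-way through the thickness and moves with the marker.
- oiler: Bystander: loose white oil bottle with red cap and yellow label, 38 mm diameter, 110 mm high, upright between two bins. Origin: centre of its underside.
- chuck: Bystander: loose steel drill chuck, 40 mm diameter, 62 mm high, upright between two bins. Origin: centre of its underside.
- driver: Bystander: loose screwdriver with orange handle lying on the bench to the left of the leftmost stand, lengthwise roughly along world x. Origin: on its underside.
There are look-alikes about, which are no part of the job. What is shaped like the stand_a but turquoise is not meant.

How it is judged (in metres and radians):
On the way:
1. the empty bin's paddle has been raised on its hinge (value of joint flag_a above 0.9 rad), for 0.05 s.
At the end, for the whole second after the job is handed in: Empty bin's marker flat, red up (over 3.0 of 3.14 rad), at rest; its stand upright, within 20 mm of its start; other markers under 0.25 rad, their stands within 15 mm; bottle, chuck, screwdriver within 20 mm, bottle and chuck upright (value of joint flag_a above 3 rad and velocity of joint flag_a between -0.1 and 0.1 rad/s and distance of each of stand_a, oiler, chuck, driver from where it was at the start of the episode below 0.02 m and angle between stand_a's own z axis and vertical below 0.05 rad and value of joint each of flag_b, flag_c below 0.25 rad and distance of each of stand_b, stand_c from where it was at the start of the episode below 0.015 m and angle between each of oiler, chuck's own z axis and vertical below 0.1 rad); the robot touches nothing.
It fails at once if the marker stand of the empty bin is lifted, tipped or dragged (8 mm up, 0.15 rad, 30 mm) (height (world z) of stand_a above 0.008 m or angle between stand_a's own z axis and vertical above 0.15 rad or distance of stand_a from where it was at the start of the episode above 0.03 m).
It fails at once if the marker or its stand is gripped or struck hard (fingers over 20 N) (contact force between the fingers and stand_a above 20 N).
It fails at once if another marker is flipped up or its stand moved (value of joint any of flag_b, flag_c above 0.4 rad or distance of any of stand_b, stand_c from where it was at the start of the episode above 0.02 m).
It fails at once if a bystander is lifted, knocked over or pushed away (distance of any of oiler, chuck, driver from where it was at the start of the episode above 0.03 m or height (world z) of any of oiler, chuck, driver above 0.02 m).
It also fails if it takes over 48 s, if anything falls off the work surface, if the arm or the gripper's body presses on something with over 40 N, if the wrist force passes 120 N, or if a joint passes its speed limit or range.

## Working session

There is one attempt and no reset: what is moved stays moved. The work goes in short steps, Python scripts to look and compute and a tool call to move; the robot and the scene stay as the last step left them, time stands still between calls to the robot, and variables do not carry over. Pictures are saved under pics/ and viewed, at most 10 in all, crops included, and the job is handed in when it is done.

Besides the shell and the picture viewer there is one more tool, called after "Request:" as name([rows], argument=value, ...), one row to a line, values as JSON. carry_out: Moves the arm, as the interface text tells. Shifts and turns lie within -1 to 1; 1 stands for 0.25 m of shift or 2 pi rad of turn. Its arguments: {"type":"object","properties":{"rows":{"type":"array","items":{"type":"array"}},"grip_force":{"type":"number"}},"required":["rows"]}

```bash
mkdir -p pics; python3 - <<'E'
from bench import monitor, vision, env
import cv2, numpy as np
s=monitor.sense(); print(s['clock'],s['eef_pos'],s['ee_rot'],s['width'],env.grip_point_offset)
for n in ('top','side'):
    im=vision.grab_frame(n); cv2.imwrite(f'pics/{n}0.png',im[...,::-1])
    p=vision.camera_params(n); print(n,p['fx'],p['fy'],p['cx'],p['cy'],np.round(p['extrinsics'],3).tolist())
p=vision.camera_params('wrist');print(p)
E
```

```text
0.0 [155.26369746 553.04061957 204.58587932] [ 1.36468378e-01  9.90643984e-01 -9.07782196e-04 -2.32995102e-04] 93.89099059071312 -18.8
top 403.6992035918146 403.6992035918146 260.32877097162145 196.13250980324167 [[0.008, -0.985, 0.171, 344.982], [-1.0, -0.013, -0.023, 102.577], [0.025, -0.171, -0.985, 1274.755], [0.0, 0.0, 0.0, 1.0]]
side 478.80407489463613 478.80407489463613 258.6521390343531 187.67032571607234 [[-0.946, -0.24, 0.217, 242.491], [-0.323, 0.738, -0.592, 906.601], [-0.018, -0.631, -0.776, 1157.24], [0.0, 0.0, 0.0, 1.0]]
{'fx': 320.17155954033746, 'fy': 320.17155954033746, 'cx': 251.44702562590965, 'cy': 191.83906662266818, 'tool_from_camera': array([[-2.46980550e-03, -9.69777415e-01, -2.43978822e-01,
         7.04585197e+01],
       [ 9.99996897e-01, -2.47476536e-03, -2.86198106e-04,
         1.96540554e-01],
       [-3.26241877e-04, -2.43978771e-01,  9.69780518e-01,
        -1.80238805e+02],
       [ 0.00000000e+00,  0.00000000e+00,  0.00000000e+00,
         1.00000000e+00]])}
```

View pics/top0.png

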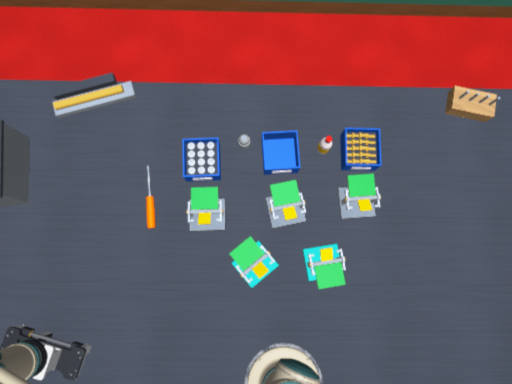

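View pics/side0.png

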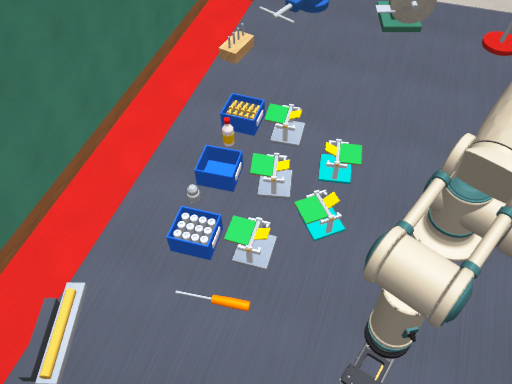

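The empty bin is at top pixel (281,152). Possible targets:
- Grey stands at (206,210), (288,205) and (360,197).
- Turquoise look-alikes at (254,262) and (325,265).

I choose the grey stand at (288,205), which is in front of the empty bin. Next I measure it.

```bash
cat > h.py <<'E'
import cv2, numpy as np
from bench import vision
def ray(n,uv):
    p=vision.camera_params(n);E=np.array(p['extrinsics'])
    d=E[:3,:3]@np.array([(uv[0]-p['cx'])/p['fx'],(uv[1]-p['cy'])/p['fy'],1]);return E[:3,3],d/np.linalg.norm(d)
def onz(n,uv,z):
    o,d=ray(n,uv);return o+d*(z-o[2])/d[2]
def tri(a,b):
    (o1,d1),(o2,d2)=ray('top',a),ray('side',b)
    t=np.linalg.lstsq(np.c_[d1,-d2],o2-o1,rcond=None)[0];p,q=o1+d1*t[0],o2+d2*t[1];return (p+q)/2,np.linalg.norm(p-q)
def blob(im,lo,hi,near):
    m=cv2.inRange(cv2.cvtColor(im,cv2.COLOR_BGR2HSV),lo,hi)
    c=[k for k in cv2.findContours(m,0,1)[0] if cv2.contourArea(k)>25]
    f=lambda k:np.hypot(*(np.array(cv2.minAreaRect(k)[0])-near))
    c=min(c,key=f);M=cv2.moments(c);return c,(M['m10']/M['m00'],M['m01']/M['m00'])
G=((50,120,80),(75,255,255));Y=((20,150,120),(32,255,255));B=((105,150,60),(125,255,255))
E
python3 - <<'E'
from h import *
t=cv2.imread('pics/top0.png');s=cv2.imread('pics/side0.png')
for name,gt,yt,gs,ys in (('a',(286,193),(290,213),(267,164),(283,166)),('b',(361,186),(365,205),(283,114),(294,113)),('c',(204,199),(204,218),(240,231),(262,233))):
    g,gc=blob(t,*G,gt);y,yc=blob(t,*Y,yt);g2,gc2=blob(s,*G,gs);y2,yc2=blob(s,*Y,ys)
    print(name,'paddle tri',*tri(gc,gc2),'tab tri',*tri(yc,yc2))
    W=np.array([onz('top',p[0],82.5)[:2] for p in g],np.float32);print(' rect',cv2.minAreaRect(W),np.round(cv2.boxPoints(cv2.minAreaRect(W))).tolist())
    print(' paddle z82',onz('top',gc,82.5),'tab z95',onz('top',yc,95))
b,bc=blob(t,*B,(281,152));W=np.array([onz('top',p[0],70)[:2] for p in b],np.float32);print('bin',cv2.minAreaRect(W))
cv2.imwrite('pics/crop.png',np.hstack([cv2.resize(t[110:240,220:350],(520,520),interpolation=2),cv2.resize(s[140:205,190:305],None,fx=2.4,fy=8,interpolation=2)]))
E
```

```text
a paddle tri [562.74458076   1.76693777  87.30800576] 0.9782175374977494 tab tri [500.9801967  -11.49661882  91.82906205] 0.6801878058082632
 rect ((564.1331787109375, 1.4476890563964844), (67.00436401367188, 81.60050964355469), 12.088201522827148) [[523.0, 34.0], [540.0, -45.0], [605.0, -31.0], [588.0, 48.0]]
 paddle z82 [564.12012947   1.42420837  82.5       ] tab z95 [500.90068862 -11.14665372  95.        ]
b paddle tri [ 590.34324255 -230.34623063   84.92082135] 0.9624470923637324 tab tri [ 527.93906861 -235.21576888   93.01704226] 0.7589098633199397
 rect ((591.5007934570312, -231.20074462890625), (67.41162109375, 82.14234161376953), 4.681356906890869) [[555.0, -193.0], [561.0, -275.0], [628.0, -269.0], [622.0, -188.0]]
 paddle z82 [ 591.32911056 -230.97452207   82.5       ] tab z95 [ 528.01128738 -234.60775463   95.        ]
c paddle tri [544.63702415 242.71845297  84.48096004] 1.000465531994601 tab tri [482.11694687 240.33191865  94.47247848] 0.15269361893667566
 rect ((545.5869140625, 243.18331909179688), (63.654388427734375, 78.59075164794922), 0.7625344395637512) [[513.0, 282.0], [514.0, 203.0], [578.0, 204.0], [577.0, 283.0]]
 paddle z82 [545.47164929 243.03710109  82.5       ] tab z95 [482.13167046 240.28250186  95.        ]
bin ((694.3731079101562, 13.623138427734375), (135.83726501464844, 113.91886901855469), 4.17387056350708)
```

View pics/crop.png

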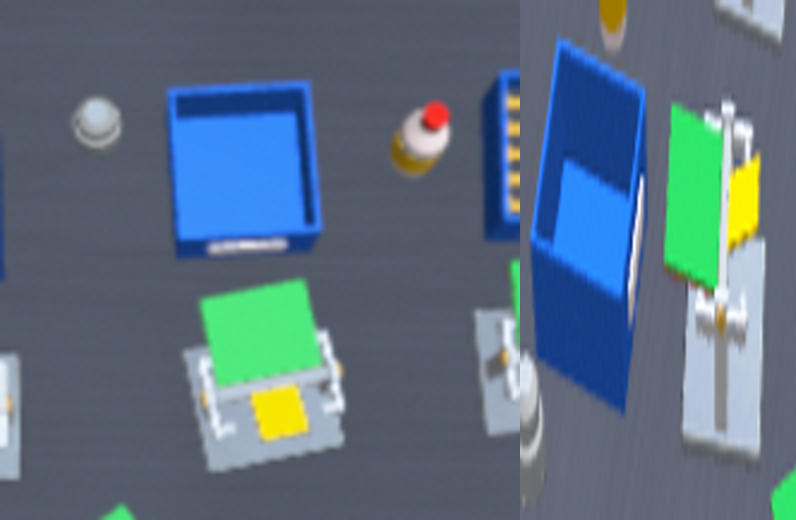

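The crop confirms the choice: a grey-based stand (tab at 280,412; paddle at 262,330) in front of the empty bin at (245,170). The pivot is at about (527,-6.5) with the stand yawed 12°. The tab centroid triangulates to z = 92 and x = -26 in the stand frame, which fits. I now move halfway over, closing the gripper and turning it to the stand's yaw.

Request:
carry_out([
  [[0, 0, -0.006], [-0.077, -0.072, 0], 0],
  [[0, 0, -0.017], [-0.21, -0.2, 0], 0],
  [[0, 0, -0.03], [-0.37, -0.345, 0], 0],
  [[0, 0, -0.042], [-0.52, -0.49, 0], 0],
  [[0, 0, -0.054], [-0.68, -0.63, 0], 0],
  [[0, 0, -0.065], [-0.82, -0.77, 0], 0],
  [[0, 0, -0.073], [-0.92, -0.86, 0], 0],
  [[0, 0, -0.076], [-0.968, -0.904, 0], 0],
], grip_force=5)

```text
clock: 1.1
eef_pos: [327.9, 268.9, 205.2]
ee_rot: [-0.101, 0.995, -0.0, -0.0]
contact_force: [-0.0, 0.3, -0.7]
width: 17.5
grasp_force: 0.0
```

```bash
cat > go.py <<'E'
import sys,numpy as np
from scipy.spatial.transform import Rotation as R
from bench import monitor
P=np.array([527,-6.5,80]);a=0.208
S=R.from_euler('z',a).as_matrix()
def show(*targets):
    s=monitor.sense();T=R.from_quat(s['ee_rot']);p=np.array(s['eef_pos'])
    print(s['clock'],'stand frame',np.round(S.T@(p-P),1),'F',np.round(s['contact_force'],1),'w',round(s['width'],1))
    want=R.from_matrix(S)*R.from_euler('y',np.pi)
    print('turn',np.round((T.inv()*want).as_rotvec()/2/np.pi,4))
    for t in targets: print(t,np.round(T.inv().apply(P+S@np.array(t)-p)/250,4))
if __name__=='__main__': show(*eval(sys.argv[1]))
E
python3 go.py "[(-28,0,60)]"
```

```text
1.1 stand frame [-138.   310.6  125.2] F [-0.   0.3 -0.7] w 17.5
turn [-0.0001 -0.0001 -0.0009]
(-28, 0, 60) [-0.447  -1.2396  0.2613]
```

Request:
carry_out([
  [[0, 0, 0], [-0.03, -0.08, 0], 0],
  [[0, 0, 0], [-0.08, -0.22, 0], 0],
  [[0, 0, 0], [-0.13, -0.38, 0], 0],
  [[0, 0, 0], [-0.19, -0.54, 0], 0],
  [[0, 0, 0], [-0.25, -0.7, 0], 0],
  [[0, 0, 0], [-0.31, -0.84, 0], 0],
  [[0, 0, 0], [-0.36, -0.93, 0], 0],
  [[0, 0, 0], [-0.39, -0.97, 0], 0],
])

```text
clock: 2.1
eef_pos: [472.3, 51.9, 205.0]
ee_rot: [-0.101, 0.995, 0.0, -0.0]
contact_force: [0.5, 0.1, -0.5]
width: 0.9
grasp_force: 0.0
```

```bash
python3 go.py "[(-28,0,60)]"
```

```text
2.1 stand frame [-41.4  68.4 125. ] F [ 0.5  0.1 -0.5] w 0.9
turn [ 0.0001 -0.0001 -0.0009]
(-28, 0, 60) [-0.0555 -0.2734  0.26  ]
```

Request:
carry_out([
  [[0, 0, 0], [-0.01, -0.06, 0.03], 0],
  [[0, 0, 0], [-0.03, -0.14, 0.1], 0],
  [[0, 0, 0], [-0.045, -0.22, 0.17], 0],
  [[0, 0, 0], [-0.0555, -0.26, 0.23], 0],
  [[0, 0, 0], [-0.0555, -0.2734, 0.255], 0],
  [[0, 0, 0], [-0.0555, -0.2734, 0.26], 0],
  [[0, 0, 0], [-0.0555, -0.2734, 0.26], 0],
])

```text
clock: 2.98
eef_pos: [499.4, -10.8, 140.8]
ee_rot: [-0.102, 0.995, 0.0, 0.0]
contact_force: [-0.8, -0.4, -0.1]
width: 0.2
grasp_force: 0.0
```

```bash
python3 go.py "[(-28,0,30),(-28,0,-23)]"; python3 - <<'E'
from bench import vision
import cv2,numpy as np
w=vision.grab_frame('wrist');s=vision.grab_frame('side')
cv2.imwrite('pics/w1.png',np.hstack([w[...,::-1][:,60:440],cv2.resize(s[120:240,220:340,::-1],(384,384))]))
E
```

```text
2.975 stand frame [-27.9   1.5  60.8] F [-0.8 -0.4 -0.1] w 0.2
turn [ 0.      0.0001 -0.0006]
(-28, 0, 30) [ 0.0003 -0.006   0.1234]
(-28, 0, -23) [ 0.0005 -0.006   0.3354]
```

View pics/w1.png

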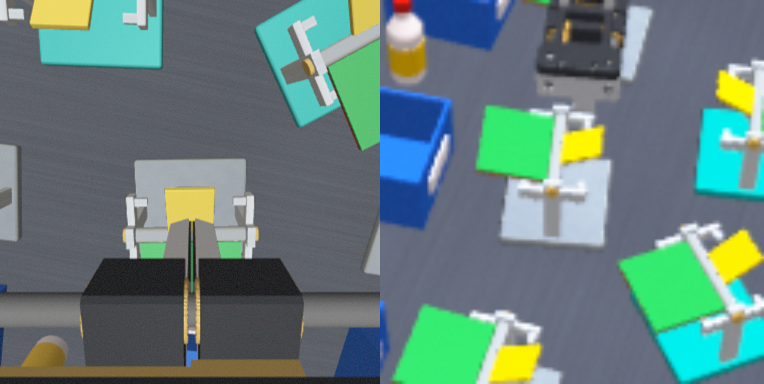

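In the wrist half, the closed fingers (190,222) are centred on the tab (columns 165–215), with the base square to the view. Base edge row 160, rod row 233 and tab end row 187 put the pivot about 3 mm nearer the robot, so I shift for that. Then I press down in stages.

Request:
carry_out([
  [[0, 0, 0], [0.006, -0.003, 0.04], 0],
  [[0, 0, 0], [0.012, -0.006, 0.09], 0],
  [[0, 0, 0], [0.012, -0.006, 0.13], 0],
  [[0, 0, 0], [0.012, -0.006, 0.15], 0],
  [[0, 0, 0], [0.012, -0.006, 0.17], 0],
  [[0, 0, 0], [0.012, -0.006, 0.19], 0],
  [[0, 0, 0], [0.012, -0.006, 0.21], 0],
])

```text
clock: 3.95
eef_pos: [496.8, -13.5, 87.9]
ee_rot: [-0.102, 0.995, -0.0, 0.0]
contact_force: [-0.8, 0.1, 1.6]
width: 0.8
grasp_force: 0.7
```

Request:
carry_out([
  [[0, 0, 0], [0, 0, 0.017], 0],
  [[0, 0, 0], [0, 0, 0.034], 0],
  [[0, 0, 0], [0, 0, 0.051], 0],
  [[0, 0, 0], [0, 0, 0.068], 0],
  [[0, 0, 0], [0, 0, 0.085], 0],
  [[0, 0, 0], [0, 0, 0.1], 0],
  [[0, 0, 0], [0, 0, 0.112], 0],
  [[0, 0, 0], [0, 0, 0.12], 0],
])

```text
clock: 4.95
eef_pos: [496.4, -13.3, 57.6]
ee_rot: [-0.102, 0.995, 0.0, -0.0]
contact_force: [-1.5, -0.4, 2.1]
width: 0.4
grasp_force: 0.6
```

```bash
sed -i 's/527,-6.5/524,-7/' go.py; python3 go.py "[]"; python3 - <<'E'
from bench import vision
import cv2,numpy as np
w=vision.grab_frame('wrist');s=vision.grab_frame('side')
cv2.imwrite('pics/w2.png',np.hstack([w[...,::-1][:,60:440],cv2.resize(s[120:240,220:340,::-1],(384,384))]))
E
```

```text
4.95 stand frame [-28.3  -0.5 -22.4] F [-1.5 -0.4  2.1] w 0.4
turn [ 0.0001 -0.0001 -0.0007]
```

View pics/w2.png

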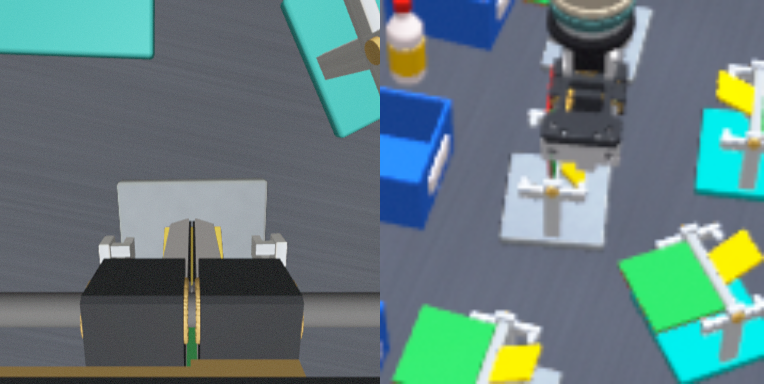

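The wrist half shows the tab folded down under the fingers (222,240). The side half shows the tab down at (570,175), the paddle raised (red face at 550,90) and the base unmoved. Next I back up, cross over the paddle and come down behind it.

Request:
carry_out([
  [[0, 0, 0], [0.01, 0, -0.03], 0],
  [[0, 0, 0], [0.03, 0, -0.1], 0],
  [[0, 0, 0], [0.03, 0, -0.22], 0],
  [[0, 0, 0], [0.03, 0, -0.36], 0],
  [[0, 0, 0], [0.03, 0, -0.48], 0],
  [[0, 0, 0], [0, 0, -0.53], 0],
  [[0, 0, 0], [-0.08, 0, -0.53], 0],
])

```text
clock: 5.92
eef_pos: [516.9, -9.3, 191.7]
ee_rot: [-0.101, 0.995, -0.0, 0.001]
contact_force: [0.5, -0.5, -0.3]
width: 0.6
grasp_force: 0.0
```

Request:
carry_out([
  [[0, 0, 0], [-0.1, 0, 0], 0],
  [[0, 0, 0], [-0.2, 0, 0], 0],
  [[0, 0, 0], [-0.27, 0, 0], 0],
  [[0, 0, 0], [-0.3, 0, 0.03], 0],
  [[0, 0, 0], [-0.3, 0, 0.1], 0],
  [[0, 0, 0], [-0.3, 0, 0.18], 0],
  [[0, 0, 0], [-0.3, 0, 0.23], 0],
  [[0, 0, 0], [-0.3, 0, 0.23], 0],
])

```text
clock: 6.92
eef_pos: [588.6, 5.9, 131.8]
ee_rot: [-0.102, 0.995, 0.0, -0.001]
contact_force: [0.4, -0.4, 1.2]
width: 0.6
grasp_force: 0.0
```

```bash
python3 go.py "[(20,0,48),(0,0,48),(-20,0,45),(-40,0,35),(-45,0,10)]"; python3 - <<'E'
from bench import vision
import cv2,numpy as np
w=vision.grab_frame('top');s=vision.grab_frame('side')
cv2.imwrite('pics/w3.png',np.hstack([cv2.resize(w[140:260,230:350,::-1],(384,384)),cv2.resize(s[120:240,220:340,::-1],(384,384))]))
E
```

```text
6.925 stand frame [65.9 -0.8 51.8] F [ 0.4 -0.4  1.2] w 0.6
turn [ 0.0001 -0.0004 -0.0007]
(20, 0, 48) [0.1836 0.0022 0.0157]
(0, 0, 48) [0.2636 0.0018 0.016 ]
(-20, 0, 45) [0.3435 0.0015 0.0282]
(-40, 0, 35) [0.4234 0.0011 0.0684]
(-45, 0, 10) [0.4432 0.0009 0.1684]
```

View pics/w3.png

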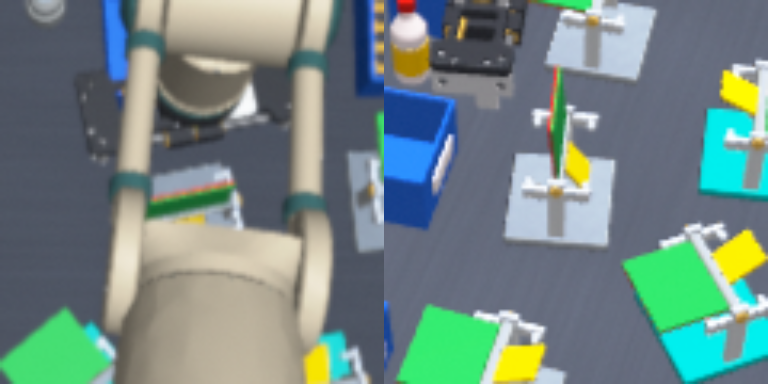

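The side half shows the paddle upright, about 1.4 rad (edge at 557,70), and the fingers behind it on the bin side at (490,100). The base has not moved. I push the paddle towards the robot along an arc.

Request:
carry_out([
  [[0, 0, 0], [0.06, 0.002, 0.005], 0],
  [[0, 0, 0], [0.13, 0.002, 0.012], 0],
  [[0, 0, 0], [0.165, 0.002, 0.016], 0],
  [[0, 0, 0], [0.185, 0.002, 0.016], 0],
  [[0, 0, 0], [0.205, 0.002, 0.016], 0],
  [[0, 0, 0], [0.225, 0.002, 0.016], 0],
  [[0, 0, 0], [0.245, 0.002, 0.016], 0],
  [[0, 0, 0], [0.265, 0.002, 0.018], 0],
])

```text
clock: 8.02
eef_pos: [524.8, -7.2, 128.5]
ee_rot: [-0.102, 0.995, -0.0, 0.0]
contact_force: [0.4, -0.6, -0.8]
width: 0.3
grasp_force: 0.4
```

Request:
carry_out([
  [[0, 0, 0], [0.02, 0, 0.002], 0],
  [[0, 0, 0], [0.04, 0, 0.006], 0],
  [[0, 0, 0], [0.06, 0, 0.012], 0],
  [[0, 0, 0], [0.08, 0, 0.02], 0],
  [[0, 0, 0], [0.1, 0, 0.03], 0],
  [[0, 0, 0], [0.115, 0, 0.042], 0],
  [[0, 0, 0], [0.128, 0, 0.055], 0],
  [[0, 0, 0], [0.138, 0, 0.07], 0],
])

```text
clock: 9.02
eef_pos: [490.6, -14.1, 110.7]
ee_rot: [-0.102, 0.995, 0.0, -0.0]
contact_force: [-0.4, -0.2, -0.5]
width: 0.2
grasp_force: 0.3
```

```bash
python3 go.py "[(-38,0,20),(-38,0,3)]"
```

```text
9.025 stand frame [-34.1  -0.1  30.7] F [-0.4 -0.2 -0.5] w 0.2
turn [ 0.     -0.     -0.0007]
(-38, 0, 20) [0.0154 0.0002 0.0429]
(-38, 0, 3) [0.0154 0.0002 0.1109]
```

Request:
carry_out([
  [[0, 0, 0], [0.007, 0, 0.015], 0],
  [[0, 0, 0], [0.012, 0, 0.03], 0],
  [[0, 0, 0], [0.0154, 0, 0.045], 0],
  [[0, 0, 0], [0.0154, 0, 0.06], 0],
  [[0, 0, 0], [0.0154, 0, 0.074], 0],
  [[0, 0, 0], [0.0154, 0, 0.086], 0],
  [[0, 0, 0], [0.0154, 0, 0.096], 0],
  [[0, 0, 0], [0.0154, 0, 0.102], 0],
])

```text
clock: 10.02
eef_pos: [487.1, -14.8, 85.3]
ee_rot: [-0.102, 0.995, 0.0, -0.0]
contact_force: [-0.1, 0.5, 1.6]
width: 0.7
grasp_force: 0.3
```

Request:
carry_out([
  [[0, 0, 0], [0, 0, 0.003], 0],
  [[0, 0, 0], [0, 0, 0.005], 0],
  [[0, 0, 0], [0, 0, 0.007], 0],
])

```text
clock: 10.4
eef_pos: [487.2, -14.8, 83.8]
ee_rot: [-0.102, 0.995, 0.0, 0.0]
contact_force: [-0.6, 0.5, -0.4]
width: 0.5
grasp_force: 0.3
```

```bash
python3 go.py "[]"; python3 - <<'E'
from bench import vision
import cv2,numpy as np
w=vision.grab_frame('wrist');s=vision.grab_frame('side')
cv2.imwrite('pics/w4.png',np.hstack([w[:,60:440,::-1],cv2.resize(s[120:240,220:340,::-1],(384,384))]))
E
```

```text
10.4 stand frame [-37.6  -0.1   3.8] F [-0.6  0.5 -0.4] w 0.5
turn [ 0.      0.     -0.0007]
```

View pics/w4.png

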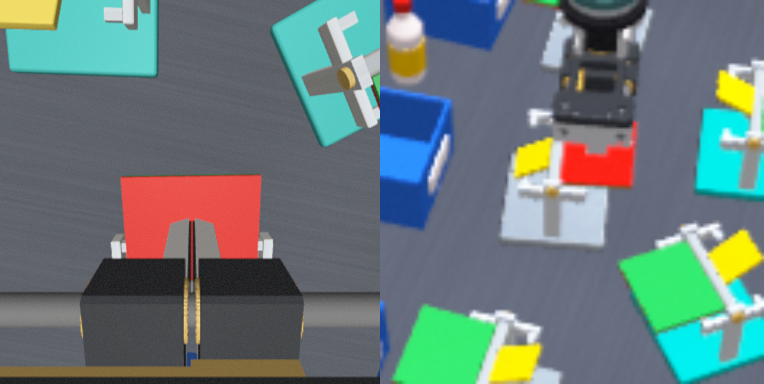

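The paddle is red side up and nearly level: red at (190,205) in the wrist half, (600,165) in the side half. I ease down a little more to meet the stop.

Request:
carry_out([
  [[0, 0, 0], [0, 0, 0.003], 0],
  [[0, 0, 0], [0, 0, 0.006], 0],
  [[0, 0, 0], [0, 0, 0.006], 0],
])

```text
clock: 10.88
eef_pos: [487.3, -14.8, 82.7]
ee_rot: [-0.102, 0.995, -0.0, 0.0]
contact_force: [-1.7, -0.1, 5.0]
width: 0.9
grasp_force: 2.4
```

At the stop: 5 N at z = 82.7, against an expected level face at 82.5. I lift away.

Request:
carry_out([
  [[0, 0, 0], [0, 0, -0.02], 0],
  [[0, 0, 0], [0, 0, -0.1], 0],
  [[0, 0, 0], [0, 0, -0.25], 0],
  [[0, 0, 0], [0, 0, -0.4], 0],
  [[0, 0, 0], [0, 0, -0.48], 0],
  [[0, 0, 0], [0, 0, -0.5], 0],
  [[0, 0, 0], [0, 0, -0.5], 0],
])

```text
clock: 11.75
eef_pos: [487.0, -14.8, 206.8]
ee_rot: [-0.102, 0.995, 0.0, -0.0]
contact_force: [-0.9, 0.4, -0.1]
width: 0.5
grasp_force: 0.0
```

```bash
python3 - <<'E'
from bench import vision
import cv2,numpy as np
w=vision.grab_frame('wrist');s=vision.grab_frame('side')
cv2.imwrite('pics/w5.png',np.hstack([w[:,60:440,::-1],cv2.resize(s[100:220,220:340,::-1],(384,384))]))
E
```

```text
(no output)
```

View pics/w5.png

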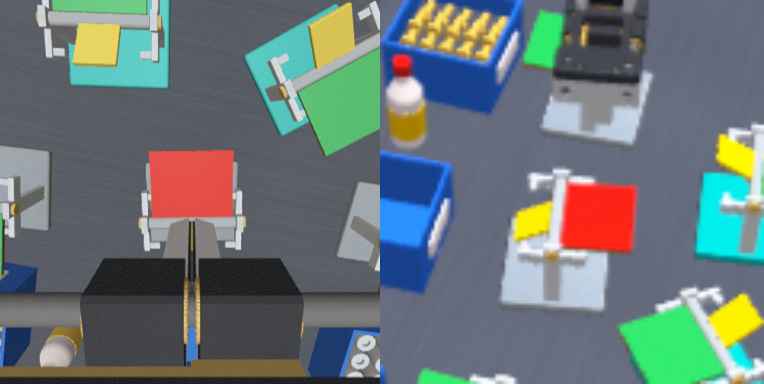

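The paddle lies flat with its red face up (190,185 in the wrist half; 600,215 in the side half). The stand is in place and the fingers are clear.

```bash
python3 -c "
from bench import order; print(order.sign_off())"
```

```text
the job is handed in; nothing more can be done
None
```

I flipped the empty bin's marker until it lay flat, red face up, against its stop, left its stand in place and handed the job in at about 12 s; the hand-in gave no verdict.

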